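# Start a prepaid wash at the laundrette counter

## Robot

A 6-joint arm with a two-finger parallel gripper is mounted at the origin on the work surface. World frame = base frame: x ahead of the robot, y to its left, z up, the work surface at z = 0. Lengths are in mm, angles in rad, forces in N, time in s.
With the tool pointing down it reaches from about 325 to 925 mm from the base axis. Payload 3.1 kg.
Tool frame: the origin (TCP) lies between the finger pads; the fingertips stand 11 mm ahead of it and the grasp point (between the pads) lies 8 mm behind it; z points along the fingers, y is the line along which they close (so a half turn about z gives the same grasp; the last joint's range is limited). The gripper opens to 85 mm and grips with 20 to 120 N. Pads are 22 mm wide; open, the fingers measure 114 mm over their backs; the gripper's body (76 mm by 85 mm) begins 54 mm behind the grasp point. The pads swing forward as they close: fully open they stand 13 mm farther back than shut.
Start: joints at [-1.285, 0.217, 1.613, -0, 1.311, -0.112], TCP at [242.141, -576.201, 242.3] pointing down, gripper open.
Joint ranges: [-2.75, 2.75], [-0.78, 2.1], [0.31, 2.55], [-1.13, 4.27], [0.13, 2.63], [-2.58, 2.58]. Speed limits (rad/s): [2.79, 2.79, 3.14, 3.14, 3.14, 3.14].

## Interface

Orientations are given as a unit quaternion [x, y, z, w].
In Python, from station import bot gives the robot as it stands. The module is installed in compiled form; this text tells all that it offers.
- The arm moves only by the tool play_rows, never from a script. Its argument "rows" is a list of rows, each a list of 7 numbers: the shift along the tool's x, y, z in cm, then the turn, a rotation vector about the tool's x, y, z in degrees, then the finger opening in cm, from 0 to 8.54. A call has 1 to 5 rows; each row is the pose to reach, as a shift and turn from the pose commanded when the call began, along the tool's axes at that moment; what a row does not reach only later rows make up. A row lasts 1/8 s, in which the tool goes at most 62.5 mm and 10.7 degrees, less where a joint would pass 70% of its speed; a pose out of reach is approached as far as the arm can. A call with a gripper value outside its range is refused whole. The fingers move at their own pace and stop on an object; "newtons" is the grip in N (left out, the last holds). Time passes only in rows, so rows that repeat a pose let the fingers close. It gives the time, the measured TCP pose, the force, the opening and the grip force at its end, in the units of the state.
- bot.observe(): the state, without advancing time (a new reading comes with each control period).
- bot.grab_frame(name): name is "scene" or "top" or "wrist"; returns a dict with "pixels" (384x512x3 uint8, red, green, blue), "fx", "fy", "cx", "cy" (pixels), "R" (3x3) and "t" (3): a world point X has camera coordinates R X + t. Camera axes: x right, y down, z forward; pixel columns grow to the right and rows downward; lengths in mm; the calibration is good to about 2 mm. A picture is of the moment at which its call begins. There is no depth.
- bot.sign_off(): hands the job in; it is judged then, once.
The state is a dict: "time_s": time; "joint_pos": joint angles; "qvel": joint speeds; "effort": joint torques, N m; "eef_pos": TCP position; "orientation": TCP orientation; "force": force on the tool from outside, world axes, zero at the start; "torque": the same for the moment, N m; "width": finger opening in mm; "grasp_force": force on a finger pad.
Only numpy, scipy, OpenCV 4.12 (cv2) and the standard library are available. Lean on these libraries where they do the work, as an engineer would, in place of code of your own. Each camera call takes 0.05 s, during which the arm holds its last target. There are 200 camera calls.

## Task

Start the customer's prepaid wash: take the stick scanner out of its dock, aim it squarely at the middle of the code on the slanted ticket and hold it there steady for a second, then set it back down in its dock and let go. Next, on the pay terminal's sloping panel, press the middle one of the three square programme keys fully down and let it come up, and after that press the big round start button fully down and let it come up. Press neither of the other two keys, do not drop the scanner, and leave the other things on the counter where they stand.

Things in the scene. Friction and masses are not known exactly. Their poses are not given: they have to be found in the camera images.
- scanner: Grey stick scanner, 151 mm tall, 0.18 kg, upright nose down in its dock at the start. Origin: centre of the reading window in the nose's end; +z runs up the stick, so it looks along -z. Nose 36 (x) by 50 mm (y), 50 mm tall; above it a flat-sided handle 28 (x) by 38 mm (y), z = 50 to 150 mm: grip it at z = 120 to 130 mm, on either pair of sides. It reads without a trigger, 40 to 130 mm ahead.
- dock: Black scanner dock, fixed: foot 100 (x) by 104 (y) by 12 mm with an upright well, open above. Origin: centre of the underside, z up. Well inside 48 (x) by 62 mm (y), 12 mm wider than the nose; walls 5 mm, floor at z = 17 mm, rim at z = 72 mm. Docked, the scanner stands nose down on the well's floor (its origin 17 mm above the dock's), its x and y along the dock's, handle above the rim.
- ticket_stand: Plywood wedge, fixed to the counter, 100 mm deep (x) by 112 mm wide (y), 12 mm high at the front (-x side) and 82 mm at the back. Origin: centre of its underside. Its face slopes up away from the front at 35 degrees to the counter and carries the customer's paper ticket.
- ticket: The paper ticket (100 by 78 mm) on the wedge's sloping face, with a black square code of 50 mm. Origin: centre of the code, 46 mm above the counter; +z points squarely out of the ticket (35 degrees from vertical, leaning towards the wedge's front), +x up the slope.
- terminal: White pay terminal, fixed, 230 deep (x), 270 wide (y), 275 mm high. Origin: centre of its underside; front = -x side. There a panel with one row of keys slopes up and back at 40 degrees, from 45 to 129 mm high. Behind it an upright face, whose screen and card reader jut 18 mm over the panel from 170 mm high up: no room for a gripper pointing straight down at the keys.
- prog_left (a joint): Travel of the left one (seen from the terminal's front; the terminal's +y side) of three equal square keys, in m: 0 up, 0.006 fully down. Not to be pressed.
- prog_mid (a joint): Travel of the middle square key in m: 0 up, 0.006 fully down; its spring takes 1.5 N to start and 5 N at the bottom.
- prog_right (a joint): Travel of the right square key (between the middle one and the start button) in m: 0 up, 0.006 fully down. Not to be pressed.
- start (a joint): Travel of the round start button in m: 0 up, 0.008 fully down; its spring takes 1.8 N to start and 6 N at the bottom.
- prog_mid_top (a point): Centre of the top of the middle square key, a steel cap 30 by 32 mm that stands 10 mm proud of its frame. It moves with the key. +z points squarely out of the sloping panel (the key goes down along -z), +x up the slope, +y to the left. The other two keys' centres are 48 mm to either side along y.
- start_top (a point): Centre of the top of the big round start button, a steel cap 48 mm across that stands 12 mm proud of its black ring. It moves with the button; axes as for the keys. It lies 127 mm to the right (-y) of the middle key.
- dish: Bystander: steel coin dish, 80 mm across, 22 mm high.
- stapler: Bystander: black stapler, 135 by 38 mm, 60 mm high.
- mug: Bystander: white mug, 82 mm across, 95 mm high.
- sanitiser: Bystander: clear pump bottle of hand sanitiser, 60 mm across, 180 mm high.
- softener: Bystander: white flat bottle of softener, 60 by 95 mm, 197 mm high.
- carton: Bystander: cardboard washing-powder carton, 65 by 130 mm, 185 mm high.
- paper_roll: Bystander: upright roll of receipt paper, 80 mm across, 79 mm high.
Not all that is in view belongs to the job. What is shaped like the ticket_stand but yellow is not meant. What is shaped like the dock but orange is not meant.

How it is judged:
By the outcome, as a careful person would: the job done as asked, in the order asked, and still so for the second after the job is handed in, with the robot touching nothing.
It also fails if it takes over 58 s, if anything falls off the work surface, if the arm or the gripper's body presses on something with over 40 N, if the wrist force passes 120 N, or if a joint passes its speed limit or range.

## Working session

There is one attempt and no reset: what is moved stays moved. The work goes in short steps, Python scripts to look and compute and a tool call to move; the robot and the scene stay as the last step left them, time stands still between calls to the robot, and variables do not carry over. Pictures are saved under pics/ and viewed, at most 10 in all, crops included, and the job is handed in when it is done.

Besides the shell and the picture viewer there is one more tool, called after "Request:" by a JSON object that holds its "method" and its "body". play_rows: Moves the arm, as the interface text tells. Its arguments: {"type":"object","properties":{"rows":{"type":"array","items":{"type":"array","items":{"type":"number"}}},"newtons":{"type":"number"}},"required":["rows"]}

```bash
mkdir -p pics; cat > h.py <<'E'
import numpy as np,cv2
from scipy.spatial.transform import Rotation as Ro
from station import bot
def ray(f,u,v):
    d=np.array([(u-f["cx"])/f["fx"],(v-f["cy"])/f["fy"],1.]);R=np.array(f["R"]);t=np.array(f["t"])
    return -R.T@t,R.T@d
def onz(f,u,v,z):
    c,d=ray(f,u,v);return c+d*(z-c[2])/d[2]
def proj(f,X):
    p=np.array(f["R"])@np.array(X)+np.array(f["t"]);return np.array([f["fx"]*p[0]/p[2]+f["cx"],f["fy"]*p[1]/p[2]+f["cy"]])
def tri(fs,uvs):
    A=np.zeros((3,3));b=np.zeros(3)
    for f,(u,v) in zip(fs,uvs):
        c,d=ray(f,u,v);d=d/np.linalg.norm(d);P=np.eye(3)-np.outer(d,d);A+=P;b+=P@c
    return np.linalg.solve(A,b)
def save(n,im,s=1.5):
    cv2.imwrite(f"pics/{n}.png",cv2.resize(im[:,:,::-1],None,fx=s,fy=s,interpolation=cv2.INTER_CUBIC))
E
python3 - <<'E'
from h import *
import pickle
F={n:bot.grab_frame(n) for n in("scene","top")}
pickle.dump(F,open("F.pkl","wb"))
for n in F: save(n,F[n]["pixels"]); print(n,F[n]["fx"],ray(F[n],256,192))
print(bot.observe())
E
```

```text
scene 465.6239077226843 (array([1109.69427959, -794.1648091 , 1181.47081469]), array([-0.40026628,  0.49304714, -0.7726867 ]))
top 380.3745246609455 (array([ 431.45528022,  -94.48900933, 1515.28572543]), array([ 0.09733658, -0.00177165, -0.99530821]))
{'time_s': 0.1, 'joint_pos': array([-1.28519185e+00,  2.17693313e-01,  1.61480583e+00,  3.73413835e-06,
        1.31132026e+00, -1.12202196e-01]), 'qvel': array([-0.00042013, -0.00279332, -0.00391551,  0.00224731,  0.00244439,
        0.00100911]), 'effort': array([-1.05923780e-03, -3.98079121e+01, -3.04970133e+01, -2.20435527e-04,
        4.27037579e-03, -3.42369354e-06]), 'eef_pos': array([ 241.93661075, -575.48275231,  241.0729902 ]), 'orientation': array([ 9.80283349e-01,  1.97593814e-01, -9.46128392e-05, -1.10935040e-03]), 'force': array([-0.22876615, -0.21135535, -0.34537221]), 'torque': array([ 0.0108149 , -0.00730107, -0.00129002]), 'grasp_force': 0.0, 'width': 84.93890389554029}
```

View pics/scene.png

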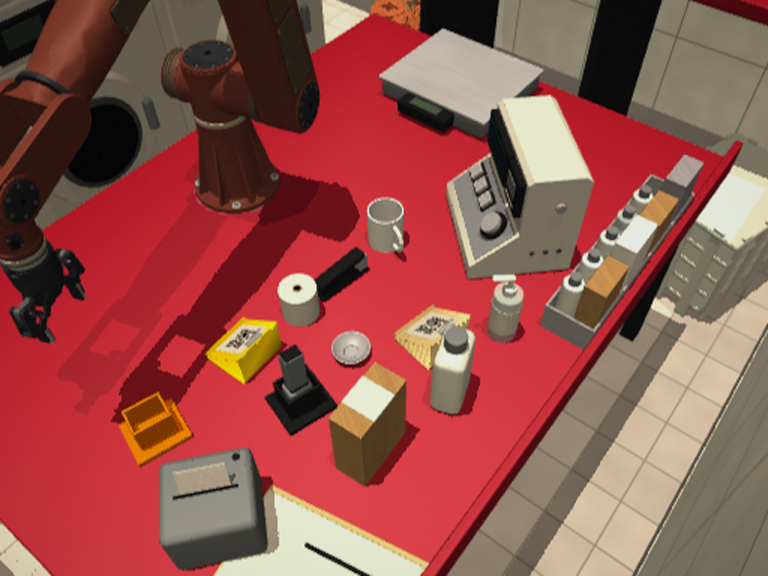

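View pics/top.png

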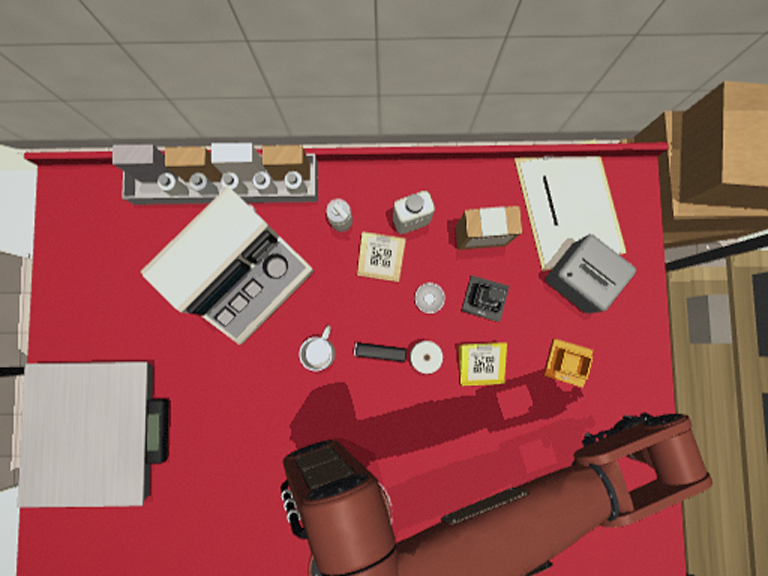

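The scene view shows the dock and scanner at (297,375), the plywood ticket at (433,335), and the terminal panel at (480,205). In the top view they are at (487,297), (381,257) and (250,290), in 1.5x pixels. I'll zoom in on those areas.

```bash
python3 - <<'E'
from h import *
import pickle
F=pickle.load(open("F.pkl","rb"));t=F["top"]["pixels"];s=F["scene"]["pixels"]
def c(im,u,v,w,h): return cv2.resize(im[v:v+h,u:u+w],(400,300),interpolation=cv2.INTER_CUBIC)
# top row: top dock (300,175,48x36), top panel (136,158,80x60); bottom: scene dock(170,222,64x48)... scene panel
a=np.vstack([np.hstack([c(t,300,180,48,36),c(t,132,158,80,60)]),np.hstack([c(s,166,225,72,54),c(s,290,100,80,60)])])
save("crops",a,1)
b=np.hstack([c(t,230,150,48,36),c(s,255,195,64,48)]);save("tick",b,1)
E
```

```text
(no output)
```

View pics/crops.png

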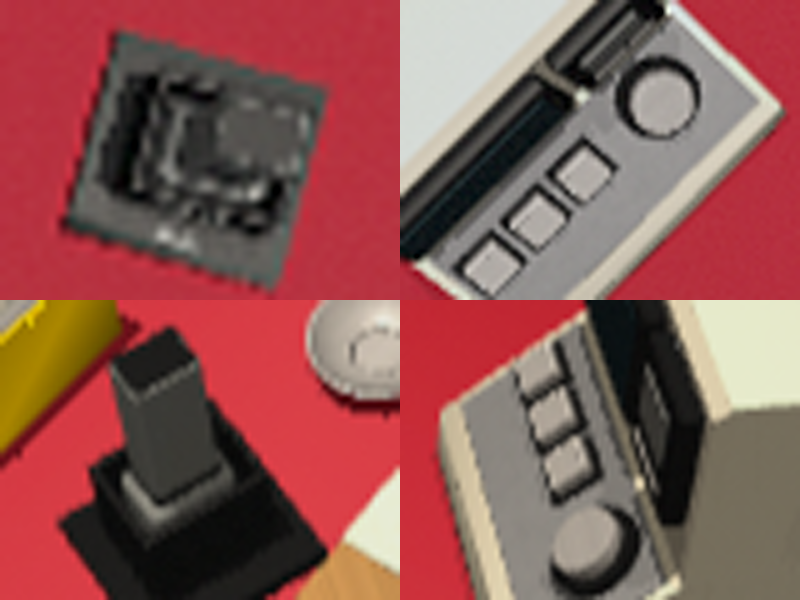

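View pics/tick.png

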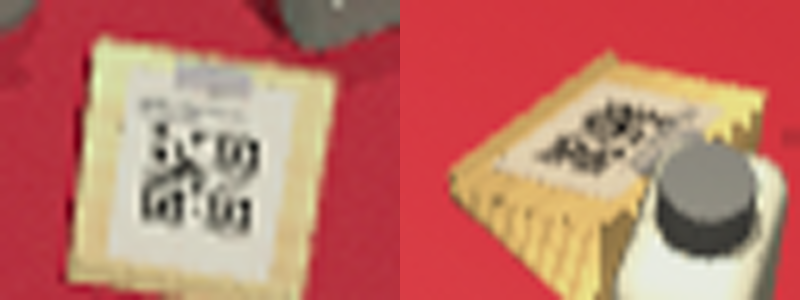

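The crops show:
- **Dock:** foot corners are clear in the top view.
- **Wedge:** corners are visible in both views.
- **Keys:** the middle key is at crop (540,217) in the top view and (553,413) in the scene view.
- **Start button:** at (662,100) and (592,540).

I'll triangulate from these.

```bash
python3 - <<'E'
from h import *
import pickle
np.set_printoptions(precision=1,suppress=True)
F=pickle.load(open("F.pkl","rb"));T=F["top"];S=F["scene"]
o=lambda x,y,u,v,s:(u+x/s-.5,v+y/s-.5)
print("wedge corners")
for a,b in [((97,38),(365,92)),((68,280),(210,52)),((300,298),(52,178))]:
    print(tri([T,S],[o(*a,230,150,400/48),o(*b,255,195,6.25)]))
for z in(12,82): print(z,[onz(T,*o(*a,230,150,400/48),z) for a in((97,38),(335,75),(300,298),(68,280))])
print("code",onz(T,*o(200,180,230,150,400/48),46))
print("keys")
for a,b in [((92,265),(140,66)),((140,217),(153,113)),((185,172),(170,165)),((264,99),(188,242))]:
    print(tri([T,S],[o(*a,132,158,5),o(*b,290,100,5)]))
print("dock");P=np.array([onz(T,*o(*a,300,180,400/48),12) for a in((118,35),(328,90),(275,290),(65,222))])
print(P,P.mean(0),[np.linalg.norm(P[i]-P[i-1]) for i in range(4)])
print("handle top",onz(T,*o(265,135,300,180,400/48),167), onz(T,*o(200,140,300,180,400/48),67))
print("scene handle top",onz(S,*o(155,62,166,225,400/72),168))
q=[onz(S,*o(*a,166,225,400/72),168) for a in((110,65),(165,28),(205,65),(125,100))];print(q)
E
```

```text
wedge corners
[716.8 -43.2  85.9]
[614.8 -24.7  17.9]
[ 602.4 -136.3   21.6]
12 [array([732.4, -39.8,  12. ]), array([ 712.5, -154.1,   12. ]), array([ 604.8, -135.4,   12. ]), array([615.2, -24.7,  12. ])]
82 [array([718.4, -42.4,  82. ]), array([ 699.5, -151.3,   82. ]), array([ 596.8, -133.5,   82. ]), array([606.6, -27.9,  82. ])]
code [657.3 -88.6  46. ]
keys
[505.7 294.8 114.6]
[540.1 259.2 115.9]
[574.  227.9 110.7]
[626.4 167.7 118.5]
dock
[[ 608.2 -327.    12. ]
 [ 580.4 -426.2   12. ]
 [ 485.6 -397.4   12. ]
 [ 519.3 -299.1   12. ]] [ 548.4 -362.4   12. ] [np.float64(93.20549517803093), np.float64(102.98915166505398), np.float64(98.96171516654937), np.float64(103.95662172901)]
handle top [ 546.1 -364.4  167. ] [ 552.8 -354.5   67. ]
scene handle top [ 546.7 -363.5  168. ]
[array([ 531.2, -377.7,  168. ]), array([ 537.1, -346.4,  168. ]), array([ 566.5, -350.4,  168. ]), array([ 550.3, -387.6,  168. ])]
```

```bash
cat >> h.py <<'E'
np.set_printoptions(precision=2,suppress=True)
def frame(yv,zv):
    y=np.array(yv,float);z=np.array(zv,float);z/=np.linalg.norm(z);y-=z*(y@z);y/=np.linalg.norm(y)
    return np.column_stack([np.cross(y,z),y,z])
def to(pos,R,src=None):
    """print shift (cm) and turn (deg) from src pose (default: measured) to the goal"""
    if src is None:
        s=bot.observe();src=(np.array(s["eef_pos"]),Ro.from_quat(s["orientation"]).as_matrix())
    p,Q=src;d=Q.T@(np.array(pos)-p)/10;w=np.degrees(Ro.from_matrix(Q.T@R).as_rotvec())
    print("shift",d,"turn",w,"norms",np.linalg.norm(d),np.linalg.norm(w));return np.array(pos,float),R
YD=-17.;yd=(np.cos(np.radians(YD)),np.sin(np.radians(YD)),0)
RD=frame(yd,(0,0,-1))
E
python3 - <<'E'
from h import *
to((547,-363,235),RD)
E
```

```text
shift [36.36 -7.77  0.63] turn [ -0.11  -0.07 -50.21] norms 37.1819139769342 50.20756331235629
```

Request:
{"method": "play_rows", "body": {"rows": [[5, -1.1, 0, 0, 0, 0, 8.5], [11, -2.4, 0, 0, 0, 0, 8.5], [17, -3.6, 0, 0, 0, 0, 8.5], [23, -4.9, 0, 0, 0, 0, 8.5], [29, -6.2, 0, 0, 0, 0, 8.5]]}}

```text
time_s: 0.72
eef_pos: [486.7, -405.2, 241.7]
orientation: [0.98, 0.198, -0.0, -0.0]
force: [0.5, -0.6, 0.3]
width: 85.2
grasp_force: 0.0
```

Request:
{"method": "play_rows", "body": {"rows": [[3, -0.7, 0.1, 0, 0, -10, 8.5], [5, -1.2, 0.3, 0, 0, -20, 8.5], [6.4, -1.4, 0.5, 0, 0, -30, 8.5], [7.2, -1.5, 0.6, 0, 0, -40, 8.5], [7.4, -1.6, 0.6, 0, 0, -50, 8.5]]}}

```text
time_s: 1.35
eef_pos: [547.6, -362.4, 235.2]
orientation: [0.803, 0.596, -0.0, -0.001]
force: [-0.2, 0.6, -0.2]
width: 85.1
grasp_force: 0.0
```

Request:
{"method": "play_rows", "body": {"rows": [[0, 0, 0, 0, 0, 0, 8.5]]}}

```text
time_s: 1.48
eef_pos: [547.3, -362.8, 235.5]
orientation: [0.805, 0.593, -0.0, -0.001]
force: [0.3, -0.8, -0.3]
width: 85.0
grasp_force: 0.0
```

```bash
python3 - <<'E'
from h import *
import pickle
f=bot.grab_frame("wrist");pickle.dump(f,open("w1.pkl","wb"));save("w1",f["pixels"])
s=bot.observe();print(s["time_s"],s["eef_pos"],s["joint_pos"]);print(ray(f,f["cx"],f["cy"]))
to((547,-363,235),RD)
for z in(17,67,168):print(z,1.5*proj(f,(547,-363,z)))
E
```

```text
1.525 [ 547.26 -363.02  235.65] [-0.69  0.29  1.54 -0.    1.32 -0.39]
(array([ 571.85, -282.35,  367.46]), array([-0.1 , -0.31, -0.95]))
shift [-0.01 -0.03  0.07] turn [-0.06 -0.02 -0.37] norms 0.0701128999333812 0.3729080545687961
17 [385.6  237.84]
67 [385.64 255.57]
168 [385.76 315.04]
```

View pics/w1.png

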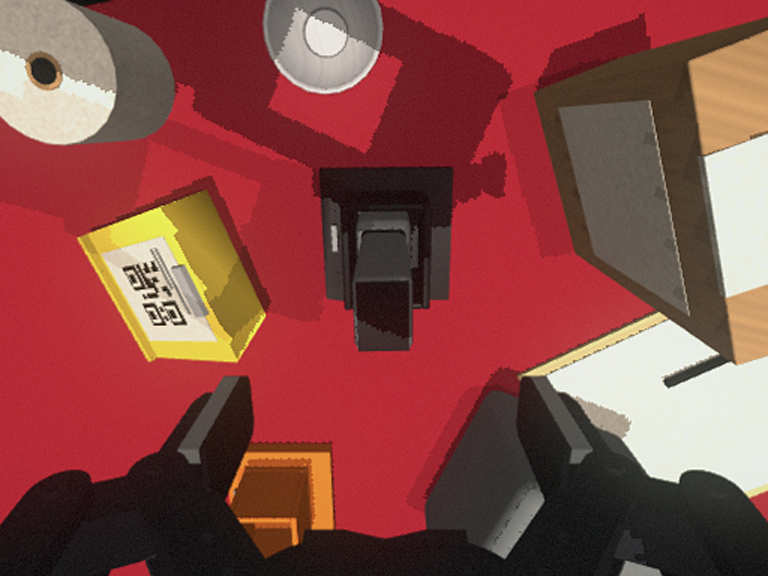

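Handle top centre is at (384,315), within about 1 px of the predicted position. I'll descend and grip.

Request:
{"method": "play_rows", "body": {"rows": [[0, 0, 3, 0, 0, 0, 8.5], [0, 0, 6, 0, 0, 0, 8.5], [0, 0, 8.5, 0, 0, 0, 8.5], [0, 0, 10.1, 0, 0, 0, 8.5], [0, 0, 10.1, 0, 0, 0, 8.5]]}}

```text
time_s: 2.15
eef_pos: [546.4, -362.7, 133.6]
orientation: [0.805, 0.593, -0.0, -0.002]
force: [0.3, -0.8, 0.0]
width: 84.8
grasp_force: 0.0
```

Request:
{"method": "play_rows", "body": {"rows": [[0, 0, 0, 0, 0, 0, 4], [0, 0, 0, 0, 0, 0, 2], [0, 0, 0, 0, 0, 0, 2], [0, 0, 0, 0, 0, 0, 2], [0, 0, 0, 0, 0, 0, 2]], "newtons": 50}}

```text
time_s: 2.78
eef_pos: [547.8, -363.6, 136.5]
orientation: [0.805, 0.593, 0.0, 0.0]
force: [-1.0, 1.1, 5.8]
width: 27.5
grasp_force: 50.1
```

```bash
python3 - <<'E'
from h import *
s=bot.observe();print(s["time_s"],s["eef_pos"],s["force"],s["width"],s["grasp_force"])
E
```

```text
2.775 [ 547.78 -363.55  136.49] [-1.05  1.06  5.78] 27.457802046650713 50.08448123931885
```

```bash
cat >> h.py <<'E'
L=119.5 # TCP to window along the stick
def aim(C,yaw,dist=80):
    a=np.radians(yaw);s,c=np.sin(np.radians(35)),np.cos(np.radians(35))
    n=np.array([-s*np.cos(a),-s*np.sin(a),c])
    return np.array(C)+n*(dist+L),frame((np.cos(a),np.sin(a),0),-n)
E
python3 - <<'E'
from h import *
s=bot.observe();p=np.array(s["eef_pos"]);p[2]=134
src=(p,Ro.from_quat(s["orientation"]).as_matrix())
up=p+[0,0,150.]
w1=(up,src[1])
pos,R=aim((657.3,-88.6,46),-9,80);print(pos)
to(pos,R,w1)
mid=pos+np.array([0,0,40]); to(mid,R,w1)
print(src[1])
E
```

```text
[544.28 -70.7  209.42]
shift [27.87 -9.    7.44] turn [-34.9    2.53  -7.94] norms 30.22188247297234 35.87965520925864
shift [27.87 -9.    3.44] turn [-34.9    2.53  -7.94] norms 29.49065693535286 35.87965520925864
[[ 0.3   0.96  0.  ]
 [ 0.96 -0.3  -0.  ]
 [-0.    0.   -1.  ]]
```

Request:
{"method": "play_rows", "body": {"rows": [[0, 0, -0.5, 0, 0, 0, 2], [0, 0, -3, 0, 0, 0, 2], [0, 0, -7, 0, 0, 0, 2], [0, 0, -11.5, 0, 0, 0, 2], [0, 0, -15, 0, 0, 0, 2]]}}

```text
time_s: 3.4
eef_pos: [547.6, -363.3, 286.3]
orientation: [0.805, 0.593, 0.0, 0.0]
force: [-0.3, -0.4, -1.5]
width: 27.4
grasp_force: 49.5
```

Request:
{"method": "play_rows", "body": {"rows": [[2, -0.7, 0, 0, 0, 0, 2], [5, -1.7, 0, 0, 0, 0, 2], [9, -3, 0, 0, 0, 0, 2], [13, -4.3, 0, 0, 0, 0, 2], [17, -5.7, 0, 0, 0, 0, 2]]}}

```text
time_s: 4.03
eef_pos: [541.4, -180.5, 281.3]
orientation: [0.805, 0.594, -0.001, -0.003]
force: [0.3, 0.7, -3.0]
width: 27.7
grasp_force: 49.4
```

Request:
{"method": "play_rows", "body": {"rows": [[3.5, -1, 0.5, -6, 0.4, -1.3, 2], [6.5, -2, 1.5, -14, 1, -3, 2], [9, -2.7, 2.5, -22, 1.6, -5, 2], [10.4, -3.2, 3.2, -29, 2.1, -6.6, 2], [10.9, -3.3, 3.4, -34.9, 2.5, -7.9, 2]]}}

```text
time_s: 4.65
eef_pos: [540.1, -66.7, 245.4]
orientation: [0.725, 0.621, 0.194, 0.225]
force: [0.5, -0.2, -1.9]
width: 27.5
grasp_force: 49.9
```

Request:
{"method": "play_rows", "body": {"rows": [[0, 0, 0, 0, 0, 0, 2], [0, 0, 0, 0, 0, 0, 2]]}}

```text
time_s: 4.9
eef_pos: [543.5, -69.7, 250.2]
orientation: [0.726, 0.619, 0.194, 0.227]
force: [-0.4, -0.3, -2.2]
width: 27.6
grasp_force: 50.2
```

```bash
python3 - <<'E'
from h import *
import pickle
f=bot.grab_frame("wrist");pickle.dump(f,open("w2.pkl","wb"));save("w2",f["pixels"])
s=bot.observe();print(s["time_s"],s["eef_pos"],s["force"],s["width"],s["grasp_force"],s["joint_pos"])
pos,R=aim((657.3,-88.6,46),-9,80);to(pos,R)
print(1.5*proj(f,(657.3,-88.6,46)))
E
```

```text
4.95 [544.44 -70.15 251.37] [ 0.61 -0.6  -1.9 ] 27.289816203374976 50.23561120033264 [-0.3  -0.3   2.2   0.14  0.65 -0.22]
shift [-0.06 -2.41  3.44] turn [-0.09  0.01 -0.07] norms 4.195043858273513 0.11295526950058658
[357.7  234.23]
```

View pics/w2.png

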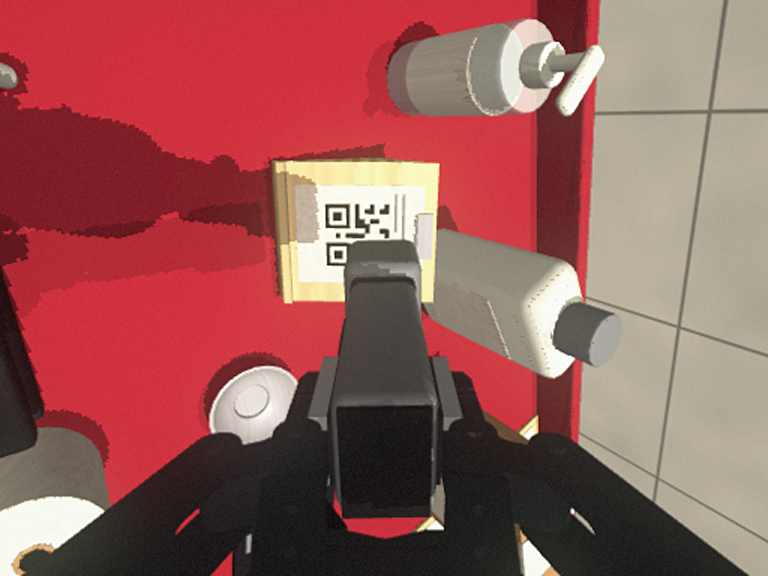

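The wrist view shows the code centred at about (358,235), as predicted, with its edges square to the tool. I'll move to 80 mm and hold.

Request:
{"method": "play_rows", "body": {"rows": [[0, -0.6, 0.9, 0, 0, 0, 2], [0, -1.2, 1.7, 0, 0, 0, 2], [-0.05, -1.8, 2.6, 0, 0, 0, 2], [-0.05, -2.4, 3.4, 0, 0, 0, 2], [-0.05, -2.4, 3.4, 0, 0, 0, 2]]}}

```text
time_s: 5.58
eef_pos: [542.7, -70.3, 207.6]
orientation: [0.726, 0.619, 0.194, 0.227]
force: [-0.7, 0.3, -1.9]
width: 27.8
grasp_force: 50.1
```

Request:
{"method": "play_rows", "body": {"rows": [[0, 0, 0, 0, 0, 0, 2], [0, 0, 0, 0, 0, 0, 2], [0, 0, 0, 0, 0, 0, 2], [0, 0, 0, 0, 0, 0, 2], [0, 0, 0, 0, 0, 0, 2]]}}

```text
time_s: 6.2
eef_pos: [543.9, -70.6, 209.8]
orientation: [0.726, 0.619, 0.195, 0.229]
force: [0.7, -0.3, -2.2]
width: 27.5
grasp_force: 50.1
```

```bash
python3 - <<'E'
from h import *
f=bot.grab_frame("wrist");save("w3",f["pixels"])
pos,R=aim((657.3,-88.6,46),-9,80);to(pos,R)
p=1.5*proj(f,(657.3,-88.6,46));print(p)
g=f["pixels"].copy()
for d in(-80,-50,-20,20,40,80): # predicted stick axis beyond/along
    q=proj(f,np.array(pos)+R[:,2]*(L+80+min(d,0))).astype(int);cv2.circle(g,tuple(map(int,q)),2,(255,0,0),-1)
save("w3",g)
E
```

```text
shift [-0.    0.02  0.06] turn [-0.03  0.02 -0.04] norms 0.05829141344493566 0.057541085281575734
[385.48 243.35]
```

View pics/w3.png

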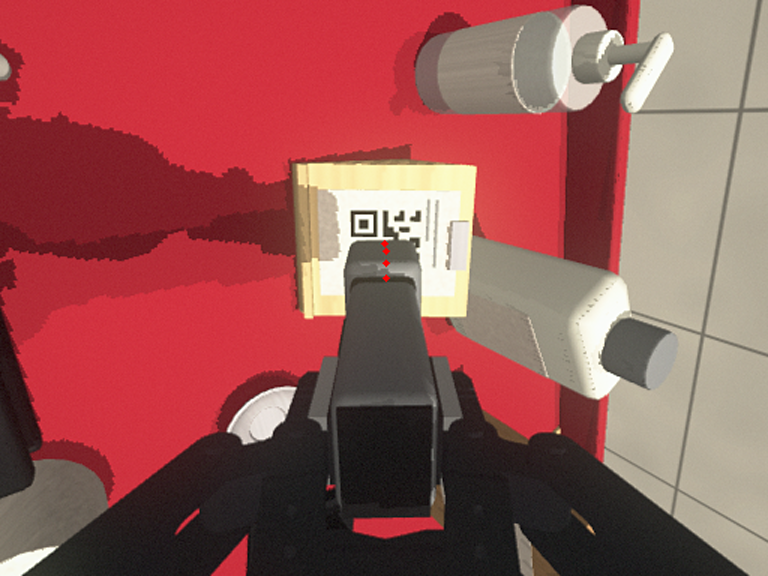

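```bash
python3 - <<'E'
from h import *
f=bot.grab_frame("wrist");s=bot.observe()
p=np.array(s["eef_pos"]);R=Ro.from_quat(s["orientation"]).as_matrix()
P=lambda x,y,h:1.5*proj(f,p+R@np.array([x,y,L-h]))
print("nose end",P(25,-18,0),P(25,18,0),"nose top",P(25,-18,50),P(25,18,50),P(25,0,50))
print("handle bottom",P(19,-14,50),P(19,14,50),"handle top",P(19,-14,150),P(19,14,150),P(-19,-14,150),P(-19,14,150))
E
```

```text
nose end [352.36 235.26] [418.07 235.3 ] nose top [345.09 261.01] [425.58 261.05] [385.33 261.03]
handle bottom [354.31 273.78] [416.33 273.81] handle top [329.89 396.78] [441.79 396.86] [335.04 515.76] [436.25 515.83]
```

Request:
{"method": "play_rows", "body": {"rows": [[0, 0, 0, 0, 0, 0, 2], [0, 0, 0, 0, 0, 0, 2], [0, 0, 0, 0, 0, 0, 2], [0, 0, 0, 0, 0, 0, 2], [0, 0, 0, 0, 0, 0, 2]]}}

```text
time_s: 6.92
eef_pos: [543.8, -70.6, 209.7]
orientation: [0.726, 0.619, 0.195, 0.228]
force: [-0.1, 0.2, -2.3]
width: 27.4
grasp_force: 50.1
```

Request:
{"method": "play_rows", "body": {"rows": [[0.2, 0.25, 0, 0, 0, 0, 2], [0.2, 0.25, 0, 0, 0, 0, 2], [0.2, 0.25, 0, 0, 0, 0, 2], [0.2, 0.25, 0, 0, 0, 0, 2], [0.2, 0.25, 0, 0, 0, 0, 2]]}}

```text
time_s: 7.55
eef_pos: [546.1, -68.9, 211.0]
orientation: [0.726, 0.619, 0.195, 0.228]
force: [0.1, 0.5, -1.5]
width: 27.6
grasp_force: 50.2
```

Request:
{"method": "play_rows", "body": {"rows": [[0, 0, 0, 0, 0, 0, 2], [0, 0, 0, 0, 0, 0, 2], [0, 0, 0, 0, 0, 0, 2], [0, 0, 0, 0, 0, 0, 2], [0, 0, 0, 0, 0, 0, 2]]}}

```text
time_s: 8.18
eef_pos: [546.1, -68.9, 211.1]
orientation: [0.726, 0.619, 0.195, 0.228]
force: [0.2, -0.1, -2.2]
width: 27.4
grasp_force: 50.2
```

Request:
{"method": "play_rows", "body": {"rows": [[0, 0, 0, 0, 0, 0, 2], [0, 0, 0, 0, 0, 0, 2], [0, 0, 0, 0, 0, 0, 2]]}}

```text
time_s: 8.55
eef_pos: [546.1, -68.9, 211.1]
orientation: [0.726, 0.619, 0.195, 0.228]
force: [-0.5, -0.6, -2.5]
width: 27.6
grasp_force: 50.2
```

```bash
python3 - <<'E'
from h import *
s=bot.observe();print(s["time_s"],s["eef_pos"])
R=Ro.from_quat(s["orientation"]).as_matrix();p=np.array(s["eef_pos"])
RDs=Ro.from_quat([.805,.593,0,0]).as_matrix()
print("back up", R.T@np.array([0,0,80.])/10)
up=p+[0,0,80]
to((547.8,-363.5,290),RDs,(up,R))
m=(np.array([545.,-180,290]),R); to(m[0],R,(up,R)); to((547.8,-363.5,290),RDs,m)
E
```

```text
8.55 [546.15 -68.94 211.11]
back up [ 0.    4.58 -6.56]
shift [-29.06   3.87   2.83] turn [34.9  -2.51  7.94] norms 29.45659193472276 35.878362601203285
shift [-10.99   1.28   1.03] turn [0. 0. 0.] norms 11.107071029524484 0.0
shift [-18.08   2.59   1.81] turn [34.9  -2.51  7.94] norms 18.352136115449884 35.878362601203285
```

Request:
{"method": "play_rows", "body": {"rows": [[0, 0.8, -1.1, 0, 0, 0, 2], [0, 2.3, -3.3, 0, 0, 0, 2], [0, 3.8, -5.5, 0, 0, 0, 2], [-1.5, 4.7, -6.5, 0, 0, 0, 2], [-4, 5, -6.3, 0, 0, 0, 2]]}}

```text
time_s: 9.18
eef_pos: [546.1, -109.5, 295.6]
orientation: [0.724, 0.619, 0.197, 0.231]
force: [-0.2, 0.7, -2.4]
width: 27.5
grasp_force: 50.1
```

Request:
{"method": "play_rows", "body": {"rows": [[-3, 0.4, 0.3, 0, 0, 0, 2], [-7, 0.9, 0.7, 0, 0, 0, 2], [-11, 1.6, 1.2, 7, -0.5, 1.6, 2], [-15, 2, 1.5, 14, -1, 3.2, 2], [-18.5, 2.5, 1.8, 21, -1.5, 4.8, 2]]}}

```text
time_s: 9.8
eef_pos: [546.4, -299.1, 293.1]
orientation: [0.783, 0.61, 0.078, 0.093]
force: [0.2, -0.3, -1.4]
width: 27.3
grasp_force: 49.5
```

```bash
python3 - <<'E'
from h import *
to((547.8,-363.5,290),Ro.from_quat([.805,.593,0,0]).as_matrix())
E
```

```text
shift [-6.21  1.6   0.66] turn [13.87 -0.89  3.02] norms 6.448829331033061 14.226700294559487
```

Request:
{"method": "play_rows", "body": {"rows": [[-3, 0.8, 0.3, 6, -0.4, 1.3, 2], [-5, 1.3, 0.5, 11, -0.7, 2.3, 2], [-6.2, 1.6, 0.7, 13.9, -0.9, 3, 2], [-6.2, 1.6, 0.7, 13.9, -0.9, 3, 2], [-6.2, 1.6, 0.7, 13.9, -0.9, 3, 2]]}}

```text
time_s: 10.42
eef_pos: [547.9, -360.7, 287.8]
orientation: [0.804, 0.594, 0.001, 0.0]
force: [0.2, 0.2, -2.4]
width: 27.4
grasp_force: 49.9
```

```bash
python3 - <<'E'
from h import *
to((547.8,-363.5,290),Ro.from_quat([.805,.593,0,0]).as_matrix())
f=bot.grab_frame("wrist");s=bot.observe()
save("w4",f["pixels"])
p=np.array(s["eef_pos"]);R=Ro.from_quat(s["orientation"]).as_matrix()
P=lambda x,y,h:1.5*proj(f,p+R@np.array([x,y,L-h]))
print("nose",P(25,-18,0),P(25,18,0),"handle bottom",P(19,-14,50),P(19,14,50),"handle top",P(19,-14,150),P(19,14,150),P(-19,-14,150),P(-19,14,150))
E
```

```text
shift [-0.27  0.07 -0.22] turn [ 0.08 -0.11  0.17] norms 0.35463394227309897 0.21549961560433073
nose [352.47 234.86] [418.29 234.87] handle bottom [354.47 273.38] [416.62 273.39] handle top [330.16 396.61] [442.47 396.64] [335.35 515.98] [436.9  516.01]
```

View pics/w4.png

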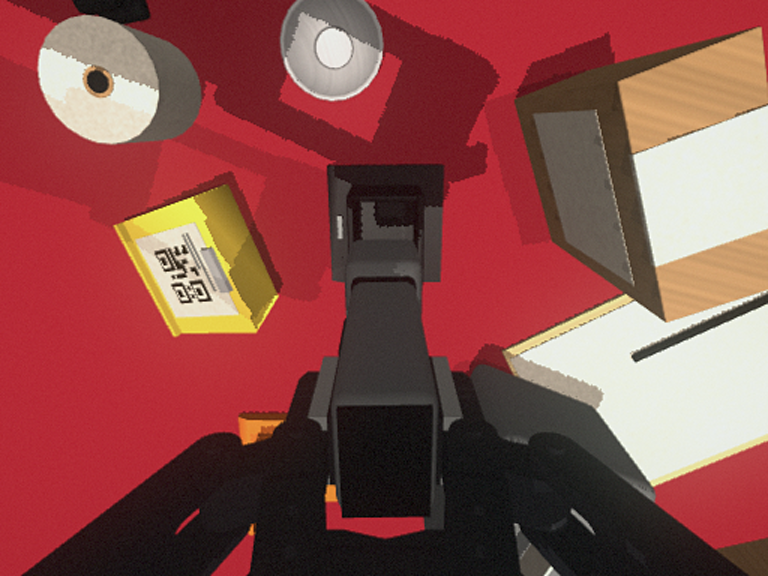

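The stick hasn't moved in the hand, and the dock well at (385,220) lies straight below the nose path. I'll lower it.

Request:
{"method": "play_rows", "body": {"rows": [[-0.27, 0.07, 1.5, 0, 0, 0, 2], [-0.27, 0.07, 4.5, 0, 0, 0, 2], [-0.27, 0.07, 7, 0, 0, 0, 2], [-0.27, 0.07, 8, 0, 0, 0, 2], [-0.27, 0.07, 8.3, 0, 0, 0, 2]]}}

```text
time_s: 11.1
eef_pos: [547.2, -363.3, 203.4]
orientation: [0.804, 0.594, 0.001, -0.001]
force: [0.2, 0.1, -1.4]
width: 27.6
grasp_force: 49.9
```

Request:
{"method": "play_rows", "body": {"rows": [[0, 0, 1.2, 0, 0, 0, 2], [0, 0, 2.4, 0, 0, 0, 2], [0, 0, 3.6, 0, 0, 0, 2], [0, 0, 4.8, 0, 0, 0, 2], [0, 0, 5.9, 0, 0, 0, 2]]}}

```text
time_s: 11.72
eef_pos: [547.5, -363.5, 144.2]
orientation: [0.804, 0.594, 0.001, -0.001]
force: [0.1, -0.0, -1.4]
width: 27.8
grasp_force: 50.0
```

Request:
{"method": "play_rows", "body": {"rows": [[0, 0, 0.2, 0, 0, 0, 2], [0, 0, 0.4, 0, 0, 0, 2], [0, 0, 0.4, 0, 0, 0, 2]]}}

```text
time_s: 12.1
eef_pos: [547.9, -363.8, 141.7]
orientation: [0.804, 0.594, 0.001, -0.0]
force: [0.5, -0.3, -2.3]
width: 27.4
grasp_force: 50.0
```

Request:
{"method": "play_rows", "body": {"rows": [[0, 0, 0.1, 0, 0, 0, 2], [0, 0, 0.2, 0, 0, 0, 2], [0, 0, 0.3, 0, 0, 0, 2], [0, 0, 0.4, 0, 0, 0, 2], [0, 0, 0.4, 0, 0, 0, 2]]}}

```text
time_s: 12.72
eef_pos: [547.5, -363.5, 137.1]
orientation: [0.804, 0.594, 0.001, -0.001]
force: [0.3, -0.3, -2.3]
width: 27.7
grasp_force: 50.0
```

Request:
{"method": "play_rows", "body": {"rows": [[0, 0, 0.06, 0, 0, 0, 2], [0, 0, 0.12, 0, 0, 0, 2], [0, 0, 0.15, 0, 0, 0, 2], [0, 0, 0.15, 0, 0, 0, 2]]}}

```text
time_s: 13.22
eef_pos: [547.8, -363.7, 136.6]
orientation: [0.804, 0.594, 0.001, -0.0]
force: [-0.3, 1.5, 2.9]
width: 27.6
grasp_force: 50.6
```

Request:
{"method": "play_rows", "body": {"rows": [[0, 0, 0, 0, 0, 0, 4], [0, 0, 0, 0, 0, 0, 8.5], [0, 0, 0, 0, 0, 0, 8.5], [0, 0, 0, 0, 0, 0, 8.5], [0, 0, 0, 0, 0, 0, 8.5]]}}

```text
time_s: 13.85
eef_pos: [547.6, -363.6, 135.7]
orientation: [0.804, 0.594, 0.001, -0.001]
force: [-0.0, -0.5, 0.2]
width: 84.8
grasp_force: 0.0
```

Request:
{"method": "play_rows", "body": {"rows": [[0, 0, -2, 0, 0, 0, 8.5], [0, 0, -5, 0, 0, 0, 8.5], [0, 0, -8.5, 0, 0, 0, 8.5], [0, 0, -10, 0, 0, 0, 8.5], [0, 0, -10, 0, 0, 0, 8.5]]}}

```text
time_s: 14.48
eef_pos: [548.5, -364.5, 238.3]
orientation: [0.804, 0.594, 0.001, 0.002]
force: [0.7, 0.2, -0.3]
width: 84.7
grasp_force: 0.0
```

```bash
python3 - <<'E'
from h import *
import pickle
f=bot.grab_frame("wrist");o=pickle.load(open("w1.pkl","rb"))
a=f["pixels"][90:240,200:310].astype(int);b=o["pixels"][90:240,200:310].astype(int)
g=lambda x:x.mean(2).astype(np.float32)
print(cv2.phaseCorrelate(g(b),g(a)),cv2.phaseCorrelate(g(b)[80:],g(a)[80:]),abs(a-b).mean())
s=bot.observe();print(s["eef_pos"],s["orientation"],s["width"],s["joint_pos"])
# handle top in scene and top views before/after
F=pickle.load(open("F.pkl","rb"));S=bot.grab_frame("scene")["pixels"].astype(int)
d=abs(S-F["scene"]["pixels"].astype(int)).mean(2)[225:290,170:225];print("scene dock diff",d.mean(),(d>40).sum())
# terminal approach
m=np.array([540,260.7,113.7]);yaw=43.5
for name,q,yw in(("mid",m,0),):
    print(q)
E
```

```text
((-1.758512023863716, -1.8010299408285846), 0.961916978624132) ((-1.0402361907672457, -0.48717900092894695), 0.5440554603382394) 8.339717171717172
[ 547.62 -363.77  236.13] [ 0.8   0.59  0.   -0.  ] 84.71270616207951 [-0.69  0.29  1.54  0.    1.32 -0.4 ]
scene dock diff 12.647272727272727 474
[540.  260.7 113.7]
```

```bash
cat >> h.py <<'E'
YT=43.5;aT=np.radians(YT);xt=np.array([np.cos(aT),np.sin(aT),0]);yt=np.array([-np.sin(aT),np.cos(aT),0])
s40,c40=np.sin(np.radians(40)),np.cos(np.radians(40))
nT=-s40*xt+c40*np.array([0,0,1]);RT=frame(xt,-nT)
MID=np.array([540,260.7,113.7]);START=MID-127*yt
E
python3 - <<'E'
from h import *
s=bot.observe();R=Ro.from_quat(s["orientation"]).as_matrix()
a=to((515,-90,250),R);b=to((480,190,250),R,a)
c=to(MID+nT*(11+120),RT,b);print(c[0])
w=Ro.from_matrix(R.T@RT);h=R@Ro.from_rotvec(w.as_rotvec()/2).as_matrix()
b2=to(b[0],h,b);to(c[0],RT,b2)
print(START)
E
```

```text
shift [ 25.19 -11.1   -1.45] turn [0. 0. 0.] norms 27.564145223157528 0.0
shift [ 25.73 -11.58   0.08] turn [0. 0. 0.] norms 28.21790211904493 0.0
shift [ 1.18 -0.47  3.6 ] turn [-36.16  20.95 -58.08] norms 3.8153232983481704 71.5529455830468
[478.92 202.74 214.05]
shift [0. 0. 0.] turn [-18.08  10.47 -29.04] norms 0.0 35.7764727915234
shift [ 0.91 -1.09  3.54] turn [-18.08  10.47 -29.04] norms 3.815323298348171 35.77647279152341
[627.42 168.58 113.7 ]
```

Request:
{"method": "play_rows", "body": {"rows": [[4, -1.8, -0.3, 0, 0, 0, 4], [9.5, -4.2, -0.6, 0, 0, 0, 0], [15, -6.6, -1, 0, 0, 0, 0], [20.5, -9, -1.3, 0, 0, 0, 0], [25.2, -11.1, -1.5, 0, 0, 0, 0]]}}

```text
time_s: 15.2
eef_pos: [513.9, -87.9, 249.1]
orientation: [0.804, 0.594, -0.0, -0.002]
force: [0.9, 0.4, -0.3]
width: 0.2
grasp_force: 0.0
```

Request:
{"method": "play_rows", "body": {"rows": [[5.5, -2.5, 0, 0, 0, 0, 0], [11, -5, 0, 0, 0, 0, 0], [16.5, -7.5, 0, 0, 0, 0, 0], [21.5, -9.7, 0, 0, 0, 0, 0], [25.7, -11.6, 0, 0, 0, 0, 0]]}}

```text
time_s: 15.82
eef_pos: [478.4, 191.2, 249.6]
orientation: [0.804, 0.595, -0.001, -0.001]
force: [0.6, -0.6, -0.3]
width: 0.2
grasp_force: 0.0
```

Request:
{"method": "play_rows", "body": {"rows": [[0, 0, 0, -4, 2.5, -6, 0], [0, 0, 0, -8, 4.5, -12.5, 0], [0, 0, 0, -12, 7, -19, 0], [0, 0, 0, -15, 8.7, -24.5, 0], [0, 0, 0, -18, 10.5, -29, 0]]}}

```text
time_s: 16.45
eef_pos: [478.8, 189.3, 249.3]
orientation: [0.617, 0.767, 0.164, 0.07]
force: [0.2, -0.3, -0.7]
width: 0.1
grasp_force: 0.0
```

Request:
{"method": "play_rows", "body": {"rows": [[0.2, -0.2, 0.7, -4, 2.5, -6, 0], [0.4, -0.4, 1.4, -8, 4.5, -12.5, 0], [0.5, -0.6, 2.1, -12, 7, -19, 0], [0.7, -0.9, 2.8, -15, 8.7, -24.5, 0], [0.9, -1.1, 3.5, -18, 10.5, -29, 0]]}}

```text
time_s: 17.08
eef_pos: [477.3, 201.9, 213.5]
orientation: [0.371, 0.864, 0.314, 0.133]
force: [-0.4, 0.1, 0.6]
width: 0.3
grasp_force: 0.0
```

Request:
{"method": "play_rows", "body": {"rows": [[0, 0, 0, 0, 0, 0, 0], [0, 0, 0, 0, 0, 0, 0], [0, 0, 0, 0, 0, 0, 0]]}}

```text
time_s: 17.45
eef_pos: [479.3, 202.2, 216.7]
orientation: [0.371, 0.863, 0.314, 0.135]
force: [0.5, -0.3, -0.1]
width: 0.1
grasp_force: 0.0
```

```bash
python3 - <<'E'
from h import *
import pickle
f=bot.grab_frame("wrist");pickle.dump(f,open("w5.pkl","wb"));save("w5",f["pixels"])
s=bot.observe();print(s["time_s"],s["eef_pos"],s["joint_pos"],s["width"])
to(MID+nT*131,RT)
for k in(48,0,-48,-127):print(k,1.5*proj(f,MID+k*yt))
R=Ro.from_quat(s["orientation"]).as_matrix();print("tip",1.5*proj(f,s["eef_pos"]+R[:,2]*11),1.5*proj(f,s["eef_pos"]+R[:,2]*131))
E
```

```text
17.5 [479.34 202.24 216.79] [ 0.01 -0.31  2.31  0.71  0.73 -1.19] 0.10114039158876229
shift [ 0.06 -0.17  0.21] turn [-0.06  0.02 -0.03] norms 0.28165777189983027 0.07106914395090833
48 [382.14 189.43]
0 [382.35 271.33]
-48 [382.53 344.5 ]
-127 [382.79 449.31]
tip [385.18 379.73] [385.04 273.55]
```

View pics/w5.png

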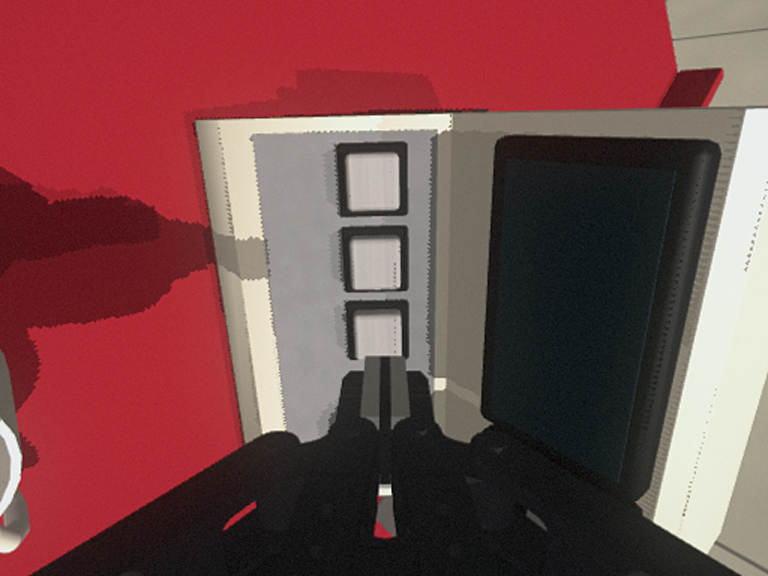

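The wrist view shows the left key at (372,181), the middle key at (377,262), and the right key partly hidden at (379,~334). The middle key sits about 9 px left of and above my prediction, so I'll retriangulate with all views.

```bash
python3 - <<'E'
from h import *
import pickle
F=pickle.load(open("F.pkl","rb"));T=F["top"];S=F["scene"];W=pickle.load(open("w5.pkl","rb"))
o=lambda x,y,u,v,s:(u+x/s-.5,v+y/s-.5)
# precise key-top centres in wrist: bright unsaturated blobs
g=W["pixels"].astype(int);m=((g.min(2)>135)&(np.ptp(g,2)<30)).astype(np.uint8);m[:, :220]=0;m[:,275:]=0;m[238:]=0;m[:92]=0
n,_,st,ce=cv2.connectedComponentsWithStats(m)
for i in range(1,n):
    if st[i,4]>100: print(st[i],1.5*(st[i,0]+st[i,2]/2),1.5*(st[i,1]+st[i,3]/2))
for nm,a,b,w in [("L",(92,265),(140,66),(372.5,181.5)),("M",(140,217),(153,113),(377,262)),("R",(185,172),(170,165),(379.5,333.5))]:
    t,s,ww=o(*a,132,158,5),o(*b,290,100,5),(w[0]/1.5-.5,w[1]/1.5-.5)
    X=tri([T,S,W],[t,s,ww]);print(nm,X,tri([T,W],[t,ww]),"res",[proj(f,X)-q for f,q in zip((T,S,W),(t,s,ww))])
print("start",START)
E
```

```text
[ 220   92   55  146 1724] 371.25 247.5
[ 232  103   34   37 1236] 373.5 182.25
[ 234  160   33   33 1018] 375.75 264.75
[237 210  31  28 798] 378.75 336.0
L [503.82 297.31 109.2 ] [506.37 299.12 101.36] res [array([-0.26,  0.61]), array([-0.15,  0.59]), array([2.56, 1.19])]
M [538.19 263.13 109.3 ] [541.71 264.61 101.68] res [array([-0.52,  0.8 ]), array([0.15, 0.57]), array([1.23, 2.31])]
R [573.08 230.31 106.71] [574.93 230.62 103.16] res [array([-0.41,  0.37]), array([0.05, 0.35]), array([0.32, 1.38])]
start [627.42 168.58 113.7 ]
```

```bash
python3 - <<'E'
from h import *
M=np.array([539,263.5,106.]);a=np.radians(44.5);y=np.array([-np.sin(a),np.cos(a),0])
S=M-127*y
to(M+nT*(11+25),RT)
b=(M+nT*(11+60),RT);to(S+nT*(11+60),RT,b);print(S)
E
```

```text
shift [ 0.34 -0.57 10.38] turn [-0.06  0.02 -0.03] norms 10.400834542067932 0.07106914395090833
shift [-12.7    0.17   0.14] turn [0. 0. 0.] norms 12.7 0.0
[628.02 172.92 106.  ]
```

Request:
{"method": "play_rows", "body": {"rows": [[0.1, -0.1, 2.5, 0, 0, 0, 0], [0.2, -0.3, 5, 0, 0, 0, 0], [0.3, -0.5, 7.5, 0, 0, 0, 0], [0.3, -0.5, 9.5, 0, 0, 0, 0], [0.3, -0.5, 10.4, 0, 0, 0, 0]]}}

```text
time_s: 18.12
eef_pos: [522.6, 248.1, 132.5]
orientation: [0.371, 0.864, 0.314, 0.134]
force: [-0.8, 0.4, 0.3]
width: 0.2
grasp_force: 0.0
```

Request:
{"method": "play_rows", "body": {"rows": [[0, 0, 0.3, 0, 0, 0, 0], [0, 0, 0.6, 0, 0, 0, 0], [0, 0, 0.9, 0, 0, 0, 0], [0, 0, 1.1, 0, 0, 0, 0], [0, 0, 1.1, 0, 0, 0, 0]]}}

```text
time_s: 18.75
eef_pos: [527.6, 252.3, 124.7]
orientation: [0.372, 0.863, 0.314, 0.135]
force: [0.1, 0.2, -0.3]
width: -0.2
grasp_force: 0.0
```

Request:
{"method": "play_rows", "body": {"rows": [[0, 0, 0.2, 0, 0, 0, 0], [0, 0, 0.4, 0, 0, 0, 0], [0, 0, 0.6, 0, 0, 0, 0], [0, 0, 0.6, 0, 0, 0, 0]]}}

```text
time_s: 19.25
eef_pos: [530.3, 255.0, 119.8]
orientation: [0.372, 0.863, 0.314, 0.134]
force: [0.1, -0.2, -0.2]
width: 0.3
grasp_force: 0.0
```

```bash
python3 - <<'E'
from h import *
import pickle
f=bot.grab_frame("wrist");pickle.dump(f,open("w6.pkl","wb"))
S=bot.grab_frame("scene");W=f["pixels"]
a=cv2.resize(W[60:260,180:330],(450,600));b=cv2.resize(S["pixels"][100:160,290:325],(350,600))
save("w6",np.hstack([a,b]),1)
s=bot.observe();print(s["eef_pos"],s["force"],s["force"]@nT)
E
```

```text
[530.35 255.   119.98] [ 0.09 -0.21  0.89] 0.7343155100423949
```

View pics/w6.png

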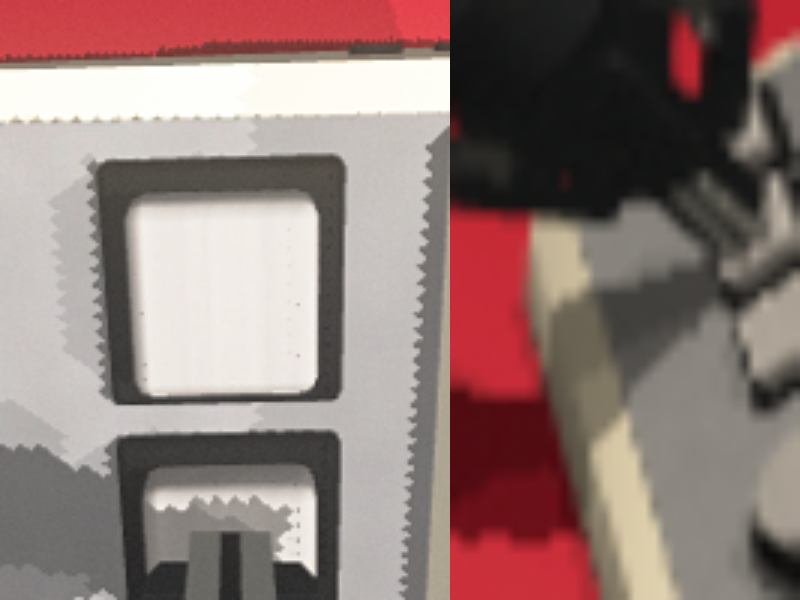

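The fingertips are centred over the middle key (tip x 232, key centre 231). I'll press with force checks.

Request:
{"method": "play_rows", "body": {"rows": [[0, 0, 0.2, 0, 0, 0, 0], [0, 0, 0.4, 0, 0, 0, 0], [0, 0, 0.6, 0, 0, 0, 0], [0, 0, 0.6, 0, 0, 0, 0]]}}

```text
time_s: 19.85
eef_pos: [533.2, 257.7, 115.5]
orientation: [0.371, 0.863, 0.314, 0.134]
force: [-3.3, -0.5, 3.3]
width: 0.0
grasp_force: 2.3
```

Request:
{"method": "play_rows", "body": {"rows": [[0, 0, 0.2, 0, 0, 0, 0], [0, 0, 0.4, 0, 0, 0, 0], [0, 0, 0.4, 0, 0, 0, 0]]}}

```text
time_s: 20.23
eef_pos: [534.0, 258.5, 114.4]
orientation: [0.37, 0.864, 0.314, 0.135]
force: [-33.8, -26.9, 38.1]
width: 0.0
grasp_force: 28.3
```

Request:
{"method": "play_rows", "body": {"rows": [[0, 0, -0.5, 0, 0, 0, 0], [0, 0, -2, 0, 0, 0, 0], [0, 0, -4, 0, 0, 0, 0], [0, 0, -6, 0, 0, 0, 0], [0, 0, -6, 0, 0, 0, 0]]}}

```text
time_s: 20.85
eef_pos: [507.9, 232.6, 159.7]
orientation: [0.371, 0.863, 0.314, 0.136]
force: [-0.5, -0.4, 0.1]
width: 0.0
grasp_force: 0.0
```

```bash
python3 - <<'E'
from h import *
s=bot.observe();R=Ro.from_quat(s["orientation"]).as_matrix();print(s["eef_pos"],s["force"]@nT)
# bottomed tip -> key top (up) position
tip=np.array([534.0,258.5,114.4])-11*nT+6*nT;print("mid top est",tip)
for yw in(43.5,44.5):
    a=np.radians(yw);y=np.array([-np.sin(a),np.cos(a),0]);S=tip-127*y;print(S);to(S+nT*(11+45),RT)
f=bot.grab_frame("wrist")
g=f["pixels"].astype(int);print(1.5*proj(f,tip),1.5*proj(f,tip-127*y))
m=((g.min(2)>120)&(np.ptp(g,2)<40)).astype(np.uint8);m[:,:215]=0;m[:,290:]=0
n,_,st,ce=cv2.connectedComponentsWithStats(m)
for i in range(1,n):
    if st[i,4]>100: print(st[i],1.5*ce[i])
E
```

```text
[507.88 232.59 159.67] 0.506590965649582
mid top est [536.33 260.71 110.57]
[623.75 168.59 110.57]
shift [-12.62  -0.09   0.76] turn [ 0.04  0.12 -0.02] norms 12.640653376827032 0.1289983105366041
[625.35 170.13 110.57]
shift [-12.62   0.08   0.9 ] turn [ 0.04  0.12 -0.02] norms 12.647679692047694 0.1289983105366041
[382.66 317.42] [386.2  531.65]
[ 215   77   75  214 7214] [375.89 260.82]
[ 229  112   48   52 2371] [379.17 206.54]
[249 338  15  21 248] [384.47 523.54]
```

Request:
{"method": "play_rows", "body": {"rows": [[-3, 0, 0, 0, 0, 0, 0], [-6, 0, 0, 0, 0, 0, 0], [-9, 0, 0, 0, 0, 0, 0], [-11.5, 0, 0, 0, 0, 0, 0], [-12.6, 0, 0, 0, 0, 0, 0]]}}

```text
time_s: 21.52
eef_pos: [594.7, 140.6, 157.4]
orientation: [0.372, 0.863, 0.313, 0.134]
force: [0.4, 0.7, -0.0]
width: 0.3
grasp_force: 0.0
```

Request:
{"method": "play_rows", "body": {"rows": [[0, 0, 1, 0, 0, 0, 0], [0, 0, 2, 0, 0, 0, 0], [0, 0, 3, 0, 0, 0, 0], [0, 0, 4, 0, 0, 0, 0], [0, 0, 4.4, 0, 0, 0, 0]]}}

```text
time_s: 22.15
eef_pos: [613.7, 161.7, 123.6]
orientation: [0.371, 0.864, 0.314, 0.134]
force: [-2.0, -0.8, -0.0]
width: -0.0
grasp_force: 1.1
```

Request:
{"method": "play_rows", "body": {"rows": [[0, 0, 0.2, 0, 0, 0, 0], [0, 0, 0.4, 0, 0, 0, 0], [0, 0, 0.6, 0, 0, 0, 0], [0, 0, 0.6, 0, 0, 0, 0]]}}

```text
time_s: 22.65
eef_pos: [616.5, 163.8, 119.8]
orientation: [0.371, 0.864, 0.314, 0.134]
force: [-5.5, -0.8, 2.2]
width: -0.0
grasp_force: 2.4
```

```bash
python3 - <<'E'
from h import *
s=bot.observe();print(s["eef_pos"],s["force"]@nT,s["time_s"]);to(np.array([624.5,169.4,110.6])+nT*11,RT)
E
```

```text
[616.46 163.81 119.82] 4.610032182782746 22.65
shift [-0.15  0.15  0.23] turn [-0.1  -0.09 -0.06] norms 0.31065316465386494 0.1460317180425562
```

Request:
{"method": "play_rows", "body": {"rows": [[0, 0, 0.1, 0, 0, 0, 0], [0, 0, 0.2, 0, 0, 0, 0], [0, 0, 0.2, 0, 0, 0, 0], [0, 0, 0.2, 0, 0, 0, 0]]}}

```text
time_s: 23.15
eef_pos: [617.4, 164.6, 118.4]
orientation: [0.371, 0.864, 0.314, 0.134]
force: [-5.7, -0.6, 3.5]
width: 0.0
grasp_force: 2.9
```

Request:
{"method": "play_rows", "body": {"rows": [[0, 0, 0.1, 0, 0, 0, 0], [0, 0, 0.1, 0, 0, 0, 0], [0, 0, 0.1, 0, 0, 0, 0]]}}

```text
time_s: 23.52
eef_pos: [617.6, 164.7, 118.2]
orientation: [0.371, 0.864, 0.314, 0.134]
force: [-11.7, -4.7, 9.8]
width: -0.2
grasp_force: 7.7
```

The start button has bottomed at about 15 N against its 6 N spring. Retracting.

Request:
{"method": "play_rows", "body": {"rows": [[0, 0, -0.5, 0, 0, 0, 0], [0, 0, -2, 0, 0, 0, 0], [0, 0, -4, 0, 0, 0, 0], [0, 0, -7, 0, 0, 0, 0], [0, 0, -10, 0, 0, 0, 0]]}}

```text
time_s: 24.15
eef_pos: [572.2, 119.5, 196.1]
orientation: [0.372, 0.863, 0.314, 0.136]
force: [0.1, 0.9, 1.0]
width: 0.1
grasp_force: 0.0
```

Request:
{"method": "play_rows", "body": {"rows": [[0, 0, 0, 0, 0, 0, 0], [0, 0, 0, 0, 0, 0, 0], [0, 0, 0, 0, 0, 0, 0]]}}

```text
time_s: 24.52
eef_pos: [571.6, 120.9, 193.3]
orientation: [0.372, 0.864, 0.313, 0.134]
force: [0.2, 0.3, -0.7]
width: -0.0
grasp_force: 0.0
```

```bash
python3 - <<'E'
from h import *
import pickle
F=pickle.load(open("F.pkl","rb"));S=bot.grab_frame("scene");T=bot.grab_frame("top")
for n,f,(u,v,w,h) in(("scene",S,(170,222,60,68)),("top",T,(300,180,48,36))):
    a=f["pixels"][v:v+h,u:u+w].mean(2).astype(np.float32);b=F[n]["pixels"][v:v+h,u:u+w].mean(2).astype(np.float32)
    print(n,cv2.phaseCorrelate(b,a),abs(a-b).mean())
s=bot.observe();print(s["time_s"],s["eef_pos"],s["force"])
E
```

```text
scene ((0.0635380959057592, 0.12635730206502416), 0.9906304710441165) 1.0931373
top ((0.03697661874767988, -0.145195777877678), 1.0051514166924689) 2.4324846
24.625 [571.55 121.04 193.23] [-0.18 -0.85  0.35]
```

The scanner stands in the dock as it did at the start, and the arm is clear of everything. Handing in.

```bash
python3 -c "
from station import bot
print(bot.sign_off())"
```

```text
the job is handed in; nothing more can be done
None
```

I handed the job in at 24.6 s with every step done in order and the scanner back in its dock; sign-off gave no verdict, and the one risk is that the middle-key press peaked at about 57 N at the fingertips (under the 120 N wrist limit, but over the 40 N limit set for the arm and gripper body).

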